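# Re-seat a clamped blood-tube rack on the mixer

## Task

The tube rack on the mixer was clamped short of its blue end stop. Pull the red release lever of the locking clamp so that its jaw opens, slide the rack gently along the platform until its end rests against the stop, then squeeze the clamp's two black handle grips together between the fingers until the clamp locks over centre and stays locked. Leave the other things on the bench where they are.

Things in the scene. Friction and masses are not known exactly. Their poses are not given: they have to be found in the camera images.
- mixer: low bench mixer, fixed; platform 220 (x) x 260 (y) mm, its dark top 94 mm above the bench. Origin: centre of the underside, z up; y along the rack's slide, +y away from the end stop, -y towards the clamp's handles. +x side: upright aluminium fence, y -100 to +100 mm, 48 mm above the platform, its face towards the rack at x = +30 mm
- clamp_frame: fixed part of a steel locking plier clamp lying flat: jaw bolted behind the fence, body, and a straight handle that runs to -y past the platform's edge (y = -130 mm), free space below. Origin where the moving handle's upright pin is when locked: x = -30, y = -80, z = 130 mm of the mixer, in the clamp's mid-plane. Axes as the mixer
- clamp_pad: rubber pad 24 (y) x 26 (z) mm on the clamp's moving jaw, origin at the middle of its pressing face, at y = +18 mm of the mixer on the rack's -x side. Locked, it presses the rack to the fence with about 25 N, so that sliding the rack would take 25 to 40 N; open, it stands about 4 mm clear of the rack
- clamp_handle (a joint): clamp's moving handle, relative to the jaw that carries it: 0 locked on its stop, dead centre about 0.1, fully open 0.45 rad (the handle then lies 0.36 rad off the locked line, its end towards the mixer's -x). Springs throw it open or shut from dead centre. Squeezing at mid-grip takes 5 N at first, rising to 14 N at about 0.2, then it snaps shut
- release_lever (a joint): release lever relative to the moving handle: 0 at rest (a spring returns it), limit 0.24 rad. It pivots in the moving handle, 50 mm behind the handle's pin. Pull its tail to the mixer's -x, away from the fixed handle: 4 mm of play, then lever and handle yield against about 5 N; after 20 to 30 mm of pull at the tab the clamp trips, the force drops and the handle springs open
- lever_tab (a point): centre of the lever's red tab, an upright plate 5 (x) x 34 (y) x 24 (z) mm. Locked: x = -18, y = -240, z = 130 mm of the mixer, beyond both handles' ends. Nearest part on its +x side: the adjusting screw of the fixed handle, 16 mm thick, at x = 0, ending at y = -215 mm
- fixed_grip: black rubber grip of the fixed handle, 15 (x) x 72 (y) x 22 (z) mm, origin at its centre: x = 0, y = -150, z = 130 mm of the mixer; axes as the mixer, +x is its outer face
- moving_grip: black rubber grip of the moving handle, 15 x 72 x 22 mm, origin at its centre, 70 mm behind the handle's pin, turning with the handle (-y to the handle's end, -x the outer face). Over both grips' outer faces: locked 45 mm; open about 66 mm at 60 mm from the pin, 70 mm at the grip's centre
- rack: clear acrylic rack, 60 (x) x 126 (y) x 66 (z) mm, with nine purple-capped tubes up to 85 mm high, 0.3 to 0.55 kg, loose on the platform, its long side on the fence. Origin: centre of its underside; axes as the mixer. Solid end plates 5 mm thick. Starts 18 to 40 mm from the end stop
- rack_stop_end (a point): middle of the rack's end plate that faces the end stop, 15 mm above the platform
- rack_push_end (a point): middle of the rack's other, free end plate (the one to push on), 40 mm above the platform
- end_stop: blue plastic block fixed on the platform, 38 mm wide, 45 mm high; origin at the foot of the face that the rack's end plate must meet (y = -45 mm of the mixer), axes as the mixer
- stop_face (a point): point on that face of the end stop, 15 mm above the platform, on the rack's centre line
- spare_rack: bystander: a second rack of the same kind, on the bench
- tube_block: bystander: small blue block 50 x 50 x 22 mm with two tubes, 92 mm high in all, on the bench near the free end of the platform, its centre about 205 mm from the mixer's centre
- marker: bystander: white and blue marker pen, 105 mm, lying on the bench near the handles
- mouse: bystander: dark computer mouse
- timer: bystander: small white bench timer
- reagent: bystander: white bottle with green cap, 140 mm
- scanner: bystander: hand scanner lying on its side

How it is judged (in metres and radians):
On the way, in this order (a step that is already met when the one before it is completed fails the run):
1. the release lever is pulled while the clamp is still shut (value of joint release_lever above 0.05 rad and value of joint clamp_handle below 0.09 rad).
2. the clamp is open (value of joint clamp_handle above 0.38 rad), for 0.2 s.
3. with the clamp open, the rack is pushed up to the end stop (within 3 mm) (y of rack_stop_end in the frame of stop_face below 0.003 m and value of joint clamp_handle above 0.3 rad), for 0.1 s.
4. both handles are squeezed between the fingers until the clamp is over centre (value of joint clamp_handle below 0.04 rad and contact force between the fingers and fixed_grip above 1 N and contact force between the fingers and moving_grip above 1 N).
At the end, for the whole second after the job is handed in: The clamp is locked (handle below 0.03 rad, lever back below 0.02 rad) and released by the fingers; the rack stands flat on the platform, its end plate within 3 mm of the end stop, its side against the fence (within 3 mm), straight within 0.04 rad and at rest (value of joint clamp_handle below 0.03 rad and value of joint release_lever below 0.02 rad and y of rack_stop_end in the frame of stop_face between -0.003 and 0.003 m and x of rack in the frame of mixer between -0.003 and 0.003 m and angle between the y axis of rack and the y axis of mixer, either way round below 0.04 rad and angle between rack's own z axis and vertical below 0.04 rad and z of rack in the frame of mixer below 0.098 m and linear speed of rack below 0.01 m/s); the robot touches nothing.
It fails at once if the rack is rammed into the end stop (over 30 N) (contact force between rack and end_stop above 30 N).
It fails at once if the rack is tipped (over 0.2 rad) or lifted off the platform (over 10 mm) (angle between rack's own z axis and vertical above 0.2 rad or z of rack in the frame of mixer above 0.104 m).
It fails at once if a bystander is moved by more than 25 mm or knocked over (tilted over 0.5 rad) (distance of any of spare_rack, tube_block, marker, mouse, timer, reagent, scanner from where it was at the start of the episode above 0.025 m or angle between any of spare_rack, tube_block, reagent's own z axis and vertical above 0.5 rad).
It also fails if it takes over 51 s, if anything falls off the work surface, if the arm or the gripper's body presses on something with over 40 N, if the wrist force passes 120 N, or if a joint passes its speed limit or range.

## Robot

A 6-joint arm with a two-finger parallel gripper is mounted at the origin on the work surface. World frame = base frame: x ahead of the robot, y to its left, z up, the work surface at z = 0. Lengths are in mm, angles in rad, forces in N, time in s.
With the tool pointing down it reaches from about 225 to 725 mm from the base axis. Payload 3.1 kg.
Tool frame: the origin (TCP) lies midway between the tips of the shut fingers; the grasp point (between the pads) lies 19 mm behind it; z points along the fingers, y is the direction in which the jaws open and shut (so a half turn about z gives the same grasp; the last joint's range is limited). The gripper opens to 85 mm and grips with 20 to 120 N. Pads are 22 mm wide; open, the fingers measure 114 mm over their backs; the gripper's body (76 mm by 85 mm) begins 54 mm behind the grasp point. The pads swing forward as they close: fully open they stand 13 mm farther back than shut.
Start: joints at [-0.128, 0.048, 0.099, 1.622, 0, 1.443], TCP at [524.993, -0.012, 231.312] pointing down, gripper open.
Joint ranges: [-2.91, 2.91], [-0.99, 1.94], [-1.21, 1.42], [-2.12, 2.29], [-1.49, 1.47], [-3.14, 3.14]. Speed limits (rad/s): [2.79, 2.79, 3.14, 3.14, 3.14, 3.14].

## Interface

Orientations are given as a unit quaternion [x, y, z, w].
In Python, from workcell import telemetry, cams, order gives the robot as it stands.
- The arm moves only by the shell command python3 -m creep 'ROWS' [FORCE]. ROWS is JSON, a list of rows, each a list of 7 numbers: the shift along the tool's x, y, z in m, then the turn, a rotation vector about the tool's x, y, z in degrees, then the closure, from 0 (fully open) to 1 (shut). In form: [[x, y, z, ax, ay, az, grip], ...]. A call has 1 to 5 rows; each row shifts and turns the pose as measured when the row begins, along the tool's axes as they then stand; what a row does not reach is not made up. A row lasts 1/12 s, in which the tool goes at most 41.7 mm and 7.16 degrees, less where a joint would pass 70% of its speed; a pose out of reach is approached as far as the arm can. A call with a gripper value outside its range is refused whole. The fingers move at their own pace and stop on an object; FORCE is the grip in N (left out, the last holds). Time passes only in rows, so rows that do not move let the fingers close. It gives the time, the measured TCP pose, the force and the opening at its end, in the units of the state.
- telemetry.read_state(): the state, without advancing time (a new reading comes with each control period).
- cams.get_image(name): name is "scene" or "side" or "wrist"; returns the picture (480x640x3 uint8, red, green, blue); there is no depth.
- cams.get_calibration(name): a dict with "K" (3x3 intrinsics, pixels), "rvec" (rotation vector, rad) and "tvec" (3), from world to camera coordinates, as OpenCV has them. Camera axes: x right, y down, z forward; pixel columns grow to the right and rows downward; lengths in mm; the calibration is good to about 2 mm. A picture is of the moment at which its call begins: read the wrist's pose just before it. get_calibration takes no time and is no camera call; for the wrist camera it gives the pose at the moment of the call.
- order.hand_in(): hands the job in, once; it reports no verdict.
Trained networks look in the newest picture that a camera, given by its name, has taken for a name from the list of things; names that differ only in an ending like _2 or _b are one class to them, and where a whole thing is asked for, a point or a joint stands for the part that bears it (a point fixed in the world has none). Each returns a list of dicts, best first, with "conf" (0 to 1); they miss things now and then, are a little off and sometimes report something else, mostly with a low value. They report only what shows in the picture. A call takes as long as a camera call.
- cams.look_for(camera, thing): "box" ([left, top, right, bottom] as shares, 0 to 1, of the picture: columns of its width, rows of its height, round what is visible of it).
- cams.mark_of(camera, thing): "at" ([column, row] as shares, 0 to 1, of the picture: columns of its width, rows of its height: a listed point, or the origin of a listed thing).
The state is a dict: "time_s": time; "joint_positions": joint angles; "joint_velocities": joint speeds; "tau": joint torques, N m; "tool_pos": TCP position; "orientation": TCP orientation; "ft_force": force on the tool from outside, world axes, zero at the start; "torque": the same for the moment, N m; "opening": opening from 0.0 (shut) to 1.0 (fully open).
Only numpy, scipy, OpenCV 4.12 (cv2) and the standard library are available. Lean on these libraries where they do the work, as an engineer would, in place of code of your own. Each camera call takes 0.05 s, during which the arm holds its last target.

## Working session

There is one attempt and no reset: what is moved stays moved. The work goes in short steps, Python scripts to look and compute and a shell command to move; the robot and the scene stay as the last step left them, time stands still between calls to the robot, and variables do not carry over. Pictures are saved under pics/ and viewed, and the job is handed in when it is done.

```bash
ls; mkdir -p pics
cat > h.py <<'E'
import numpy as np, cv2
from workcell import telemetry, cams, order
def cal(n):
    c=cams.get_calibration(n); return np.array(c["K"],float),np.array(c["rvec"],float).reshape(3,1),np.array(c["tvec"],float).reshape(3,1)
def save(n,f):
    im=cams.get_image(n); cv2.imwrite('pics/'+f,cv2.cvtColor(im,cv2.COLOR_RGB2BGR)); return im
def ray(n,at,c=None):
    K,r,t=c or cal(n); R=cv2.Rodrigues(r)[0]
    d=R.T@np.linalg.inv(K)@np.array([at[0]*640,at[1]*480,1.]); o=(-R.T@t).ravel(); return o,d/np.linalg.norm(d)
def atz(n,at,z,c=None):
    o,d=ray(n,at,c); return o+d*(z-o[2])/d[2]
def tri(rays):
    A=np.zeros((3,3));b=np.zeros(3)
    for o,d in rays:
        P=np.eye(3)-np.outer(d,d);A+=P;b+=P@o
    p=np.linalg.solve(A,b); return p,[np.linalg.norm((np.eye(3)-np.outer(d,d))@(p-o)) for o,d in rays]
def proj(n,p):
    K,r,t=cal(n); return cv2.projectPoints(np.array(p,float).reshape(-1,1,3),r,t,K,None)[0].reshape(-1,2)
E
python3 - <<'E'
from h import *
np.set_printoptions(precision=3,suppress=True)
for n in ("scene","side","wrist"):
    save(n,n+'0.png'); K,r,t=cal(n); print(n,(-cv2.Rodrigues(r)[0].T@t).ravel(), K[0,0])
for th in ("mixer","clamp_frame","lever_tab","fixed_grip","moving_grip","rack_push_end","end_stop","rack","clamp_pad","tube_block","marker","stop_face","rack_stop_end"):
    for n in ("scene","side","wrist"):
        m=cams.mark_of(n,th)
        print(th,n,[(np.round(np.array(x["at"])*[640,480],1).tolist(),round(x["conf"],2)) for x in m[:2]])
print(telemetry.read_state())
E
```

```text
pics
scene [1531.896 -186.075 1003.291] 486.3202693326621
side [  51.361 -744.31   652.868] 442.3391770781075
wrist [525.833  79.349 372.348] 375.71236699515856
mixer scene [([324.8, 243.7], 0.9)]
mixer side [([290.4, 265.2], 0.67)]
mixer wrist [([342.4, 359.0], 0.68)]
clamp_frame scene [([297.2, 198.6], 0.95), ([270.0, 209.1], 0.21)]
clamp_frame side [([284.2, 242.5], 0.72), ([245.7, 193.6], 0.2)]
clamp_frame wrist [([233.7, 305.0], 0.95)]
lever_tab scene [([272.5, 203.3], 0.72), ([239.7, 202.0], 0.54)]
lever_tab side [([322.4, 280.8], 0.44)]
lever_tab wrist []
fixed_grip scene [([269.7, 210.8], 0.52)]
fixed_grip side [([308.1, 256.7], 0.62), ([295.9, 240.4], 0.16)]
fixed_grip wrist [([251.2, 390.7], 0.97), ([314.4, 141.5], 0.48)]
moving_grip scene [([275.6, 202.6], 0.58)]
moving_grip side [([301.4, 257.0], 0.55)]
moving_grip wrist [([218.3, 388.0], 0.85)]
rack_push_end scene [([359.5, 207.9], 0.71)]
rack_push_end side [([274.6, 200.5], 0.81)]
rack_push_end wrist [([342.6, 38.5], 0.93)]
end_stop scene [([311.3, 215.8], 0.46)]
end_stop side [([295.6, 244.8], 0.55)]
end_stop wrist [([
[... 625 characters left out ...]
top_face side [([243.6, 192.6], 0.58), ([294.7, 240.2], 0.5)]
stop_face wrist [([286.4, 260.0], 0.59)]
rack_stop_end scene [([315.3, 216.7], 0.78)]
rack_stop_end side [([288.7, 230.9], 0.87), ([288.5, 265.1], 0.44)]
rack_stop_end wrist []
{'time_s': 2.1, 'joint_positions': array([-0.128,  0.048,  0.099,  1.622, -0.   ,  1.443]), 'joint_velocities': array([-0.   , -0.   , -0.001, -0.001,  0.001,  0.   ]), 'tau': array([  0.   , -33.863,  32.015,   0.001,  -0.   ,  -0.   ]), 'tool_pos': array([524.992,  -0.011, 231.302]), 'orientation': array([ 0.707,  0.707, -0.   , -0.   ]), 'ft_force': array([-0.225,  0.194, -0.264]), 'torque': array([ 0.046, -0.002,  0.002]), 'opening': 0.9988818242230241}
```

View pics/scene0.png

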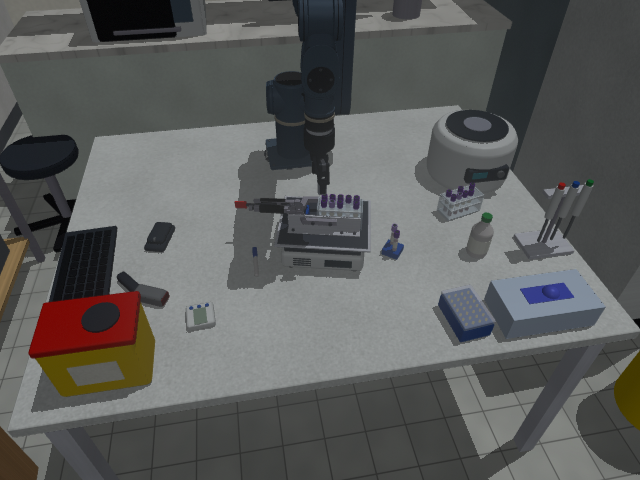

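View pics/side0.png

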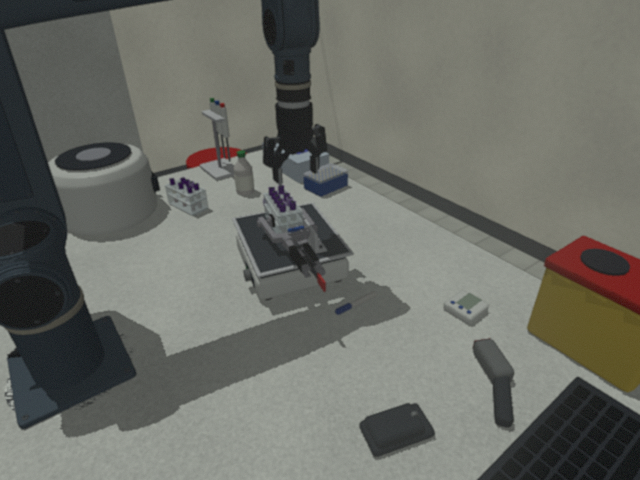

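View pics/wrist0.png

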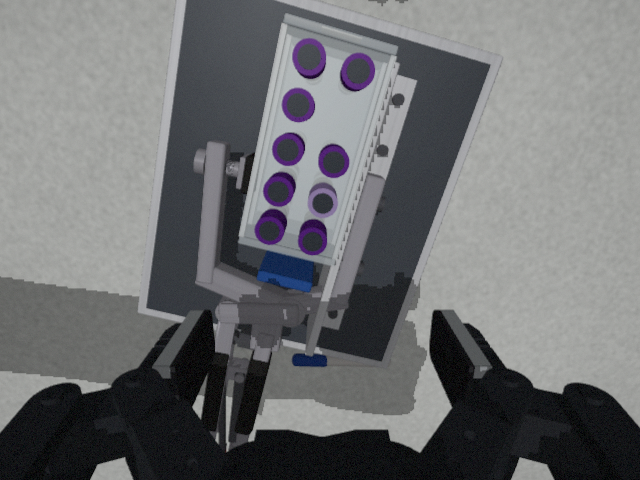

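```bash
cat > fit.py <<'E'
from h import *
from scipy.optimize import least_squares
np.set_printoptions(precision=3,suppress=True)
obs=[("wrist",(110,130,94),(499,57)),("wrist",(110,-130,94),(385,362)),("wrist",(-110,-130,94),(140,312)),
("wrist",(-30,-80,130),(233.7,305)),("wrist",(0,-150,130),(251.2,390.7)),("wrist",(-30,-150,130),(218.3,388)),("wrist",(-30,18,120),(257.6,176.1)),
("scene",(-30,-80,130),(297.2,198.6)),("scene",(0,0,0),(324.8,243.7)),("side",(0,0,0),(290.4,265.2)),("side",(-30,-80,130),(284.2,242.5)),("side",(0,-150,130),(308,256.7)),("side",(-18,-240,130),(322.4,280.8)),("scene",(-18,-240,130),(239.7,202))]
C={n:cal(n) for n in("wrist","scene","side")}
def P(p,m):
    c,s=np.cos(p[2]),np.sin(p[2]); return np.array([p[0]+c*m[0]-s*m[1],p[1]+s*m[0]+c*m[1],m[2]],float)
def res(p):
    r=[]
    for n,m,uv in obs:
        K,rv,t=C[n]; q=cv2.projectPoints(P(p,m).reshape(1,1,3),rv,t,K,None)[0].ravel(); r+=list((q-uv)*(1 if n=="wrist" else 1.5))
    return np.array(r)
s=least_squares(res,[530,130,-.2],loss='soft_l1',f_scale=3)
print(s.x, np.degrees(s.x[2]))
for o,r in zip(obs,res(s.x).reshape(-1,2)): print(o,r)
for n,m in dict(tab=(-18,-240,130),mg=(-30,-150,130),fg=(0,-150,130),pin=(-30,-80,130),stop=(0,-45,109)).items(): print(n,P(s.x,m))
E
python3 fit.py
```

```text
[507.754  18.32   -0.244] -13.956771680484014
('wrist', (110, 130, 94), (499, 57)) [ 0.756 -1.85 ]
('wrist', (110, -130, 94), (385, 362)) [1.825 8.158]
('wrist', (-110, -130, 94), (140, 312)) [-4.054  5.079]
('wrist', (-30, -80, 130), (233.7, 305)) [-3.637  1.623]
('wrist', (0, -150, 130), (251.2, 390.7)) [1.756 1.337]
('wrist', (-30, -150, 130), (218.3, 388)) [-3.162 -3.584]
('wrist', (-30, 18, 120), (257.6, 176.1)) [ 0.253 -3.45 ]
('scene', (-30, -80, 130), (297.2, 198.6)) [0.193 7.269]
('scene', (0, 0, 0), (324.8, 243.7)) [-0.955  2.005]
('side', (0, 0, 0), (290.4, 265.2)) [0.6   1.538]
('side', (-30, -80, 130), (284.2, 242.5)) [ 3.886 -1.852]
('side', (0, -150, 130), (308, 256.7)) [ 5.176 -2.226]
('side', (-18, -240, 130), (322.4, 280.8)) [-3.816  2.695]
('scene', (-18, -240, 130), (239.7, 202)) [1.941 2.291]
tab [ 432.399 -210.254  130.   ]
mg [ 442.461 -120.016  130.   ]
fg [ 471.575 -127.252  130.   ]
pin [459.344 -52.083 130.   ]
stop [496.9   -25.352 109.   ]
```

```bash
cat >> h.py <<'E'
from scipy.spatial.transform import Rotation as Rn
M=[507.754,18.32,-0.244]
def W(m,M=M):
    c,s=np.cos(M[2]),np.sin(M[2]); return np.array([M[0]+c*m[0]-s*m[1],M[1]+s*m[0]+c*m[1],m[2]],float)
def toM(p,M=M):
    c,s=np.cos(M[2]),np.sin(M[2]); d=np.array(p)-[M[0],M[1],0]; return np.array([c*d[0]+s*d[1],-s*d[0]+c*d[1],d[2]])
def delta(m,M=M):
    s=telemetry.read_state(); R=Rn.from_quat(s["orientation"])
    Rt=Rn.from_euler('z',M[2])*Rn.from_quat([.70710678,.70710678,0,0])
    print("t",round(s["time_s"],2),"in mixer",toM(s["tool_pos"],M).round(1),"d_tool mm",R.inv().apply(W(m,M)-s["tool_pos"]).round(1),"turn deg",np.degrees((R.inv()*Rt).as_rotvec()).round(2),"F mixer",Rn.from_euler('z',-M[2]).apply(s["ft_force"]).round(1),"op",round(s["opening"],3))
E
python3 -c "
from h import *
delta((-47,-246,200)); print(W((-47,-246,200)))"
```

```text
t 2.1 in mixer [ 21.2 -13.6 231.3] d_tool mm [-209.  -122.3   31.3] turn deg [-0.    0.   13.98] F mixer [-0.3  0.1 -0.3] op 0.999
[ 402.71599606 -209.03878634  200.        ]
```

```bash
python3 -m creep '[[-0.035,-0.02,0,0,0,0,0],[-0.035,-0.02,0,0,0,0,0],[-0.035,-0.02,0,0,0,0,0],[-0.035,-0.02,0,0,0,7,0],[-0.035,-0.015,0,0,0,7,0]]' 40; python3 -c "
from h import *
delta((-47,-246,180))"
```

```text
time_s: 2.52
tool_pos: [427.2, -172.1, 229.7]
orientation: [0.785, 0.62, 0.002, -0.0]
ft_force: [1.2, -0.6, -0.6]
opening: 1.001
t 2.52 in mixer [ -32.1 -204.2  229.7] d_tool mm [-41.8 -15.4  49.6] turn deg [ 0.11 -0.17  0.55] F mixer [ 1.3 -0.3 -0.6] op 1.001
```

```bash
python3 -m creep '[[-0.03,-0.01,0.02,0,0,0.5,0],[-0.012,-0.006,0.03,0,0,0,0],[0,0,0,0,0,0,0]]'
python3 - <<'E'
from h import *
delta((-47,-246,100))
save('wrist','w1.png');save('side','s1.png')
for th in ("lever_tab","fixed_grip","moving_grip"):
    for n in ("wrist","side"):
        m=cams.mark_of(n,th)
        print(th,n,[(np.round(np.array(x["at"])*[640,480],1).tolist(),round(x["conf"],2)) for x in m[:2]],[toM(atz(n,x["at"],130)).round(1) for x in m[:2]])
E
```

```text
time_s: 2.77
tool_pos: [397.2, -216.1, 178.5]
orientation: [0.792, 0.611, 0.001, 0.002]
ft_force: [-1.2, 0.2, -2.2]
opening: 0.998
t 2.77 in mixer [ -50.7 -254.2  178.5] d_tool mm [ 8.3  3.3 78.6] turn deg [ 0.19  0.05 -0.76] F mixer [-1.2 -0.  -2.2] op 0.998
lever_tab wrist [([389.1, 237.5], 0.81)] [array([  -5.1, -238.9,  130. ])]
lever_tab side [([309.6, 253.4], 0.65), ([322.7, 278.8], 0.43)] [array([  -1. , -142.4,  130. ]), array([  -8.6, -231.4,  130. ])]
fixed_grip wrist [([425.6, 52.6], 0.91)] [array([   9.6, -145.3,  130. ])]
fixed_grip side [([309.8, 256.8], 0.61)] [array([  -5. , -153.9,  130. ])]
moving_grip wrist [([363.3, 56.5], 0.59)] [array([ -20.5, -146.7,  130. ])]
moving_grip side [([300.1, 257.9], 0.8)] [array([ -24.7, -149.8,  130. ])]
```

View pics/w1.png

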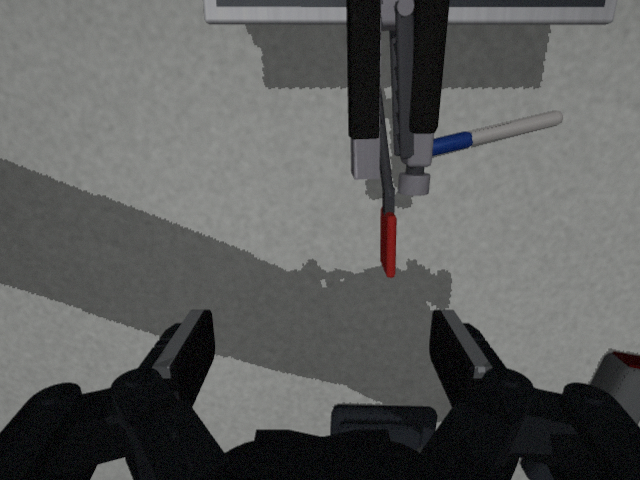

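View pics/s1.png

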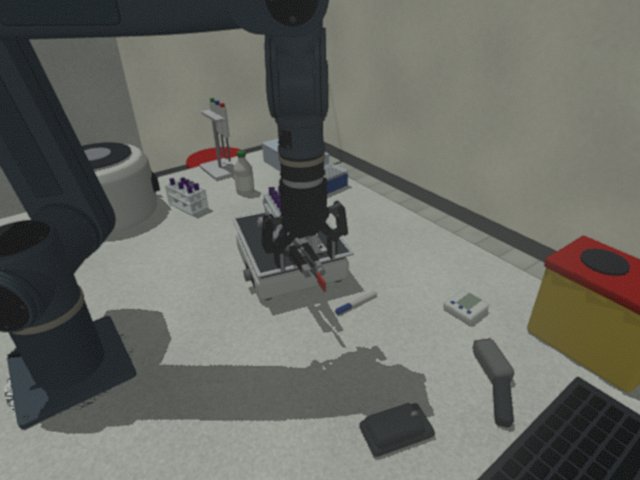

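```bash
cat > fit2.py <<'E'
from h import *
from scipy.optimize import least_squares
np.set_printoptions(precision=3,suppress=True)
s=telemetry.read_state(); print(s["tool_pos"],s["joint_velocities"].round(4))
K,r,t=cal("wrist"); R=cv2.Rodrigues(r)[0]
Rt=Rn.from_quat(s["orientation"]).as_matrix()
Rct=R@Rt; tct=(R@s["tool_pos"].reshape(3,1)+t)   # tool->cam
print("cam in tool",(-Rct.T@tct).ravel())
R0=Rn.from_quat([.70710678,.70710678,0,0]).as_matrix(); p0=np.array([524.992,-.011,231.302]).reshape(3,1)
Rw=Rct@R0.T; C0=(K,cv2.Rodrigues(Rw)[0],tct-Rw@p0)
print("cam0",(-Rw.T@C0[2]).ravel())
C={"w0":C0,"w1":(K,r,t),"scene":cal("scene"),"side":cal("side")}
obs=[("w0",(110,130,94),(499,57)),("w0",(-30,-80,130),(233.7,305)),("w0",(0,-150,130),(251.2,390.7)),("w0",(-30,-150,130),(218.3,388)),("w0",(-30,18,130),(250,172)),
("w1",(-18,-240,130),(389,240)),("w1",(0,-150,130),(425.6,52.6)),("w1",(-30,-150,130),(363.3,56.5)),
("side",(-18,-240,130),(322.5,279.8)),("side",(0,0,0),(290.4,265.2)),("side",(-30,-80,130),(284.2,242.5)),("side",(-30,-150,130),(300.7,257.5)),("side",(0,-150,130),(309,256.7)),
("scene",(-18,-240,130),(239.7,203.5)),("scene",(0,0,0),(324.8,243.7)),("scene",(-30,-80,130),(297.2,198.6))]
def res(p):
    o=[]
    for n,m,uv in obs:
        k,rv,tt=C[n]; o+=list((cv2.projectPoints(W(m,p).reshape(1,1,3),rv,tt,k,None)[0].ravel()-uv)*(1 if n[0]=='w' else 1.5))
    return np.array(o)
q=least_squares(res,M,loss='soft_l1',f_scale=3)
print(q.x,np.degrees(q.x[2]))
for o,e in zip(obs,res(q.x).reshape(-1,2)): print(o,e)
E
python3 fit2.py
```

```text
[ 404.259 -216.531  187.726] [-0.004  0.002 -0.014 -0.003 -0.003 -0.001]
cam in tool [  79.617    1.19  -141.939]
cam0 [526.182  79.606 373.241]
[508.766  20.98   -0.204] -11.707070040027023
('w0', (110, 130, 94), (499, 57)) [ -2.184 -14.727]
('w0', (-30, -80, 130), (233.7, 305)) [1.397 0.89 ]
('w0', (0, -150, 130), (251.2, 390.7)) [10.114  0.134]
('w0', (-30, -150, 130), (218.3, 388)) [ 5.002 -3.583]
('w0', (-30, 18, 130), (250, 172)) [5.112 0.638]
('w1', (-18, -240, 130), (389, 240)) [-7.564 -4.374]
('w1', (0, -150, 130), (425.6, 52.6)) [-6.314  4.279]
('w1', (-30, -150, 130), (363.3, 56.5)) [-6.005  3.436]
('side', (-18, -240, 130), (322.5, 279.8)) [2.507 1.243]
('side', (0, 0, 0), (290.4, 265.2)) [0.24  0.557]
('side', (-30, -80, 130), (284.2, 242.5)) [ 5.81  -2.974]
('side', (-30, -150, 130), (300.7, 257.5)) [-0.574 -0.157]
('side', (0, -150, 130), (309, 256.7)) [ 7.114 -4.378]
('scene', (-18, -240, 130), (239.7, 203.5)) [2.195 3.35 ]
('scene', (0, 0, 0), (324.8, 243.7)) [0.457 2.196]
('scene', (-30, -80, 130), (297.2, 198.6)) [0.907 8.472]
```

Run:
```python
from h import *
s=telemetry.read_state();save('wrist','w2.png');c=cal('wrist');s2=telemetry.read_state()
print(s["tool_pos"],s2["tool_pos"])
for th in ("lever_tab","fixed_grip","moving_grip"):
        m=cams.mark_of('wrist',th)
        print(th,[(np.round(np.array(x["at"])*[640,480],1).tolist(),round(x["conf"],2)) for x in m[:2]],[toM(atz('wrist',x["at"],130,c)).round(1) for x in m[:2]])
delta((-47,-246,100))
```

```text
[ 404.25882551 -216.53100135  187.72593688] [ 404.0260722  -216.50878934  187.36190546]
lever_tab [([372.0, 236.5], 0.62)] [array([ -13.7, -238. ,  130. ])]
fixed_grip [([402.2, 57.7], 0.93)] [array([  -2.3, -147.4,  130. ])]
moving_grip [([348.4, 64.6], 0.96)] [array([ -28.3, -150.3,  130. ])]
t 3.37 in mixer [ -44.7 -253.1  186.4] d_tool mm [ 7.5 -3.8 86.3] turn deg [ 0.95  0.3  -0.43] F mixer [ 0.  -0.2  0.4] op 1.0
```

View pics/w2.png

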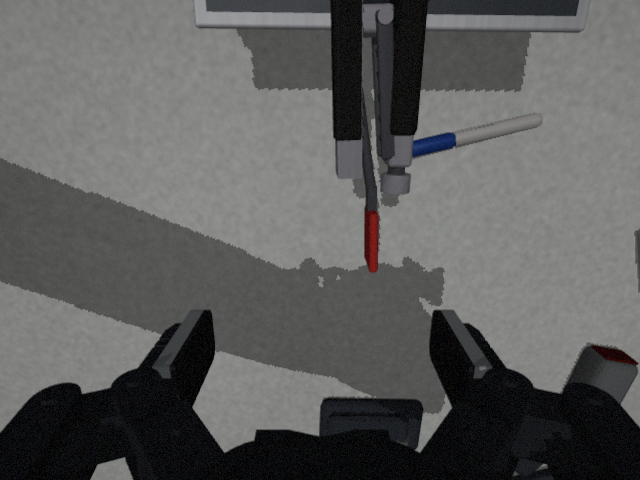

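```bash
python3 -m creep '[[0.004,-0.001,0.03,0.9,0.3,0,0],[0.003,0,0.03,0,0,0,0],[0,0,0.022,0,0,0,0],[0,0,0,0,0,0,0]]'
python3 - <<'E'
from h import *
delta((-47,-246,100))
save('wrist','w3.png')
delta((-47,-246,100))
E
```

```text
time_s: 3.7
tool_pos: [407.8, -210.9, 105.5]
orientation: [0.79, 0.613, 0.001, 0.004]
ft_force: [-0.8, 0.2, -1.1]
opening: 1.0
t 3.7 in mixer [ -41.6 -246.5  105.5] d_tool mm [ 0.5 -5.5  5.5] turn deg [ 0.49  0.18 -0.34] F mixer [-0.8  0.  -1.1] op 1.0
t 3.75 in mixer [ -40.7 -246.9  107.6] d_tool mm [ 0.9 -6.4  7.5] turn deg [ 0.62  0.22 -0.34] F mixer [0.  0.7 0.2] op 0.999
```

View pics/w3.png

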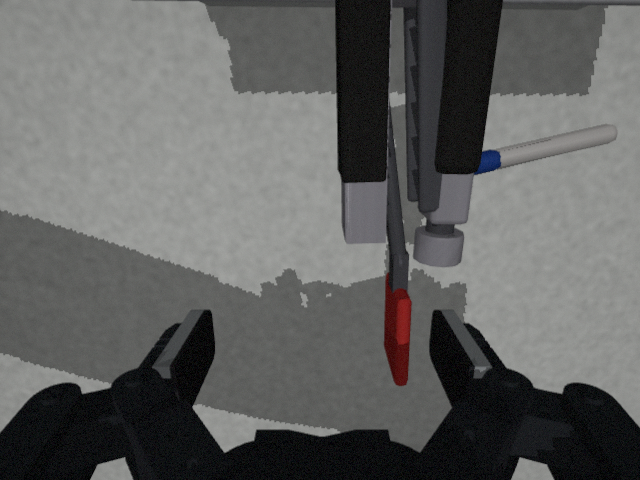

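```bash
python3 -m creep '[[0,-0.004,0.008,0.5,0,0,0],[0,-0.006,0,0,0,0,0],[0,-0.006,0,0,0,0,0],[0,-0.006,0,0,0,0,0]]'; python3 -c "
from h import *
delta((-47,-246,100))"; python3 -m creep '[[0,-0.006,0,0,0,0,0],[0,-0.006,0,0,0,0,0]]'; python3 -c "
from h import *
delta((-47,-246,100))
save('wrist','w4.png')"
```

```text
time_s: 4.08
tool_pos: [389.3, -207.7, 103.5]
orientation: [0.789, 0.614, 0.0, 0.006]
ft_force: [4.5, -1.2, -3.1]
opening: 0.998
t 4.08 in mixer [ -60.3 -247.9  103.5] d_tool mm [ 2.  13.3  3.7] turn deg [ 0.51  0.37 -0.3 ] F mixer [ 4.7 -0.1 -3.1] op 0.998
time_s: 4.25
tool_pos: [379.3, -205.8, 105.6]
orientation: [0.79, 0.614, 0.002, 0.009]
ft_force: [4.0, -0.9, -2.0]
opening: 0.995
t 4.25 in mixer [ -70.5 -248.5  105.6] d_tool mm [ 2.7 23.4  6. ] turn deg [ 0.96  0.44 -0.31] F mixer [ 4.1  0.1 -2. ] op 0.995
```

View pics/w4.png

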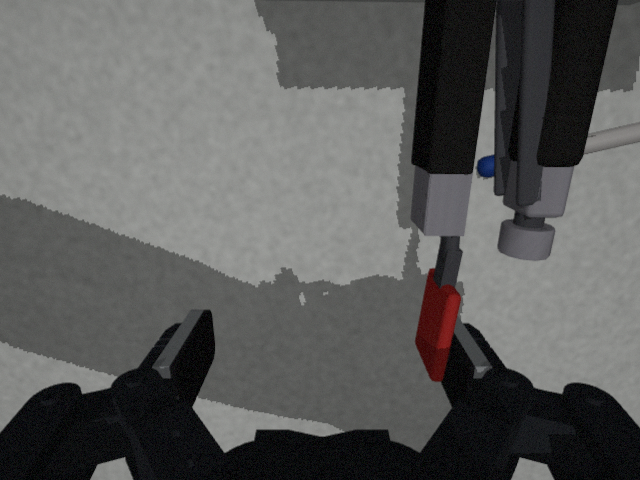

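Tab (435,330) rests on the right finger pad and the lever has swung relative to its handle; about 4 N. Continue pulling.

```bash
python3 -m creep '[[0,-0.006,0.004,0.9,0,0,0],[0,-0.006,0,0,0,0,0],[0,-0.006,0,0,0,0,0]]'; python3 -c "
from h import *
delta((-47,-246,100))"; python3 -m creep '[[0,-0.004,0,0,0,0,0],[0,0,0,0,0,0,0]]'; python3 -c "
from h import *
delta((-47,-246,100))
save('wrist','w5.png')"
```

```text
time_s: 4.55
tool_pos: [361.7, -202.0, 104.1]
orientation: [0.79, 0.614, -0.002, 0.005]
ft_force: [1.8, 0.0, 0.0]
opening: 0.999
t 4.55 in mixer [ -88.5 -249.1  104.1] d_tool mm [ 3.4 41.5  4.3] turn deg [ 0.31  0.55 -0.33] F mixer [1.7 0.5 0. ] op 0.999
time_s: 4.72
tool_pos: [354.3, -199.8, 103.5]
orientation: [0.79, 0.613, -0.004, 0.003]
ft_force: [0.6, -0.1, 0.1]
opening: 1.003
t 4.72 in mixer [ -96.2 -248.7  103.5] d_tool mm [ 3.1 49.2  3.5] turn deg [-0.01  0.53 -0.35] F mixer [0.6 0.  0.1] op 1.003
```

View pics/w5.png

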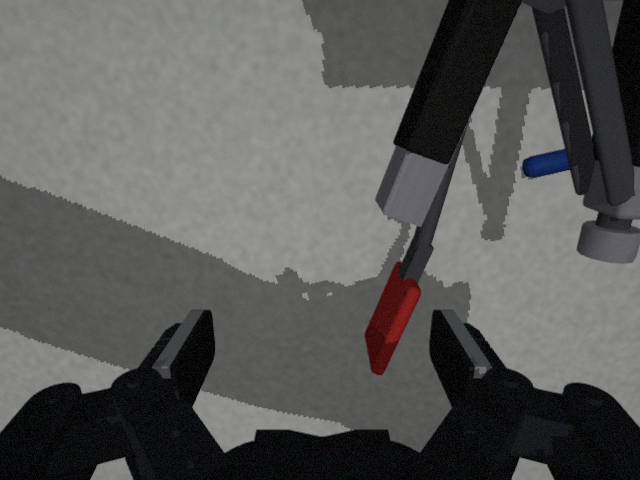

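```bash
python3 -m creep '[[0,0,-0.03,0,0,0,0],[0,0,-0.04,0,0,0,0],[0,0,-0.04,0,0,0,0.5],[0.02,0.005,-0.02,0,0,0,1],[0.038,0.01,0,0,0,0,1]]'; python3 -m creep '[[0.04,0.01,0,0,0,0,1],[0.04,0.01,0,0,0,0,1],[0.04,0.01,0,0,0,0,1],[0.04,0.01,0,0,0,0,1]]'; python3 -c "
from h import *
delta((0,150,235))"
```

```text
time_s: 5.18
tool_pos: [376.7, -145.9, 231.1]
orientation: [0.793, 0.609, -0.008, -0.006]
ft_force: [1.5, -0.4, 0.0]
opening: 0.605
time_s: 5.52
tool_pos: [459.1, -0.1, 232.9]
orientation: [0.796, 0.606, -0.008, -0.002]
ft_force: [0.2, -1.5, 0.5]
opening: 0.01
t 5.52 in mixer [-42.8 -29.6 232.9] d_tool mm [180.6  38.2  -4.5] turn deg [-0.8   0.58 -1.44] F mixer [ 0.6 -1.4  0.5] op 0.01
```

```bash
python3 -m creep '[[0.04,0.01,0,-0.8,0.6,-1.4,1],[0.04,0.01,0,0,0,0,1],[0.04,0.01,0,0,0,0,1],[0.04,0.006,0,0,0,0,1],[0.01,0,0,0,0,0,1]]'
python3 - <<'E'
from h import *
delta((0,150,235))
save('wrist','w6.png'); save('side','s6.png');c=cal('wrist')
delta((0,150,235))
for th in ("rack_push_end","tube_block","clamp_pad","rack"):
    for n in("wrist","side"):
        m=cams.mark_of(n,th)
        print(th,n,[(np.round(np.array(x["at"])*[640,480],1).tolist(),round(x["conf"],2)) for x in m[:2]],[toM(atz(n,x["at"],134,c if n=='wrist' else None)).round(1) for x in m[:2]])
E
```

```text
time_s: 5.93
tool_pos: [536.1, 163.7, 228.9]
orientation: [0.786, 0.618, -0.002, -0.001]
ft_force: [0.0, -0.5, -0.6]
opening: -0.003
t 5.93 in mixer [ -7.6 147.9 228.9] d_tool mm [ 2.1  7.6 -6.1] turn deg [-0.22  0.12  0.33] F mixer [ 0.2 -0.5 -0.6] op -0.003
t 6.03 in mixer [ -8.2 145.  229.1] d_tool mm [ 5.   8.2 -5.9] turn deg [-0.27  0.28  0.31] F mixer [-0.2  0.  -0.2] op -0.0
rack_push_end wrist [([332.6, 295.6], 0.95)] [array([1.000e-01, 1.045e+02, 1.340e+02])]
rack_push_end side [([273.5, 200.3], 0.95), ([466.8, 307.8], 0.42)] [array([ -2.7, 105.6, 134. ]), array([ 187.1, -407.8,  134. ])]
tube_block wrist [([345.6, 143.2], 0.55)] [array([  6.6, 208.1, 134. ])]
tube_block side [([189.2, 204.4], 0.66)] [array([-201.7,  169.4,  134. ])]
clamp_pad wrist [] []
clamp_pad side [([270.7, 221.5], 0.56), ([493.1, 376.0], 0.4)] [array([-39.4,   7.9, 134. ]), array([ 129.4, -541.7,  134. ])]
rack wrist [([346.1, 143.9], 0.7)] [array([  7. , 207.7, 134. ])]
rack side [([282.9, 227.2], 0.81), ([358.9, 303.7], 0.19)] [array([-21.4, -27.2, 134. ]), array([  21. , -326.1,  134. ])]
```

View pics/w6.png

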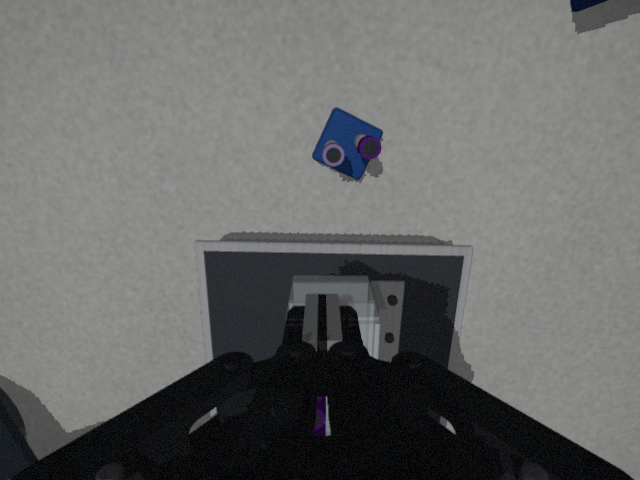

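View pics/s6.png

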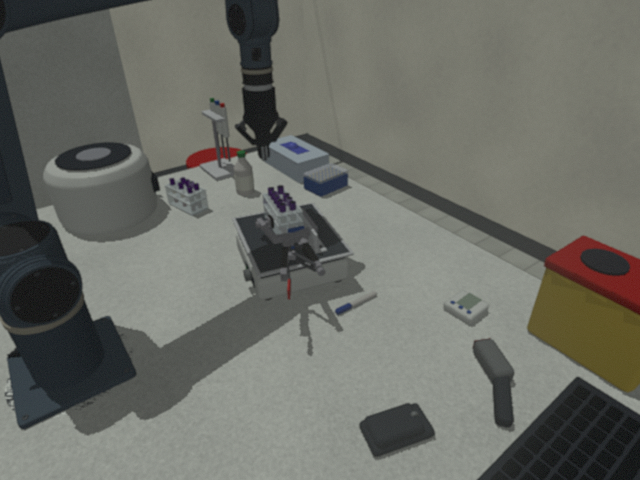

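```bash
python3 -m creep '[[0,0.005,0.035,-0.2,0,0.3,1],[0,0.004,0.037,0,0,0,1],[0,0,0.03,0,0,0,1],[0,0,0,0,0,0,1]]'
python3 - <<'E'
from h import *
delta((0,116,122))
E
```

```text
time_s: 6.77
tool_pos: [547.0, 152.2, 131.4]
orientation: [0.791, 0.611, 0.004, 0.005]
ft_force: [-0.9, -0.4, -2.3]
opening: 0.002
t 6.77 in mixer [  5.8 139.4 131.4] d_tool mm [-23.5  -5.6   9.3] turn deg [ 0.73 -0.05 -0.64] F mixer [-0.8 -0.6 -2.3] op 0.002
```

```bash
python3 -m creep '[[-0.006,-0.003,0.009,0.7,0,-0.6,1],[-0.006,-0.001,0,0,0,0,1],[-0.004,0,0,0,0,0,1],[-0.003,0,0,0,0,0,1]]'
python3 - <<'E'
from h import *
delta((0,92,122))
save('side','s7.png')
E
python3 -m creep '[[-0.004,0,0,0,0,0,1],[-0.004,0,0,0,0,0,1],[-0.004,0,0,0,0,0,1]]'
python3 - <<'E'
from h import *
delta((0,92,122))
E
```

```text
time_s: 7.1
tool_pos: [537.9, 132.5, 125.0]
orientation: [0.789, 0.615, 0.001, -0.0]
ft_force: [0.1, -0.3, 0.1]
opening: -0.0
t 7.1 in mixer [  1.7 118.  125. ] d_tool mm [-26.   -1.6   3. ] turn deg [ 0.03 -0.06 -0.16] F mixer [ 0.1 -0.3  0.1] op -0.0
time_s: 7.4
tool_pos: [538.2, 121.4, 130.2]
orientation: [0.789, 0.615, 0.006, 0.001]
ft_force: [0.7, 1.5, -0.6]
opening: 0.0
t 7.4 in mixer [  4.6 107.3 130.2] d_tool mm [-15.4  -4.7   8.1] turn deg [ 0.53 -0.41 -0.15] F mixer [ 0.3  1.6 -0.6] op 0.0
```

```bash
python3 -m creep '[[-0.003,-0.003,0.006,0.4,-0.4,0,1],[-0.003,-0.001,0.002,0,0,0,1],[-0.002,0,0.001,0,0,0,1]]'
python3 - <<'E'
from h import *
delta((0,92,122))
save('wrist','w8.png');save('side','s8.png')
c=cal('wrist')
for th in ("rack_push_end","rack_stop_end","stop_face"):
    for n in("wrist","side"):
        m=cams.mark_of(n,th)
        print(th,n,[(np.round(np.array(x["at"])*[640,480],1).tolist(),round(x["conf"],2)) for x in m[:2]],[toM(atz(n,x["at"],134 if 'push' in th else 109,c if n=='wrist' else None)).round(1) for x in m[:2]])
E
```

```text
time_s: 7.65
tool_pos: [535.1, 116.0, 124.6]
orientation: [0.788, 0.615, 0.006, 0.001]
ft_force: [0.3, 3.9, 2.2]
opening: 0.001
t 7.65 in mixer [  2.9 101.4 124.6] d_tool mm [-9.5 -2.9  2.5] turn deg [ 0.51 -0.41 -0.1 ] F mixer [-0.6  3.9  2.2] op 0.001
rack_push_end wrist [] []
rack_push_end side [([275.2, 202.4], 0.93), ([394.8, 433.8], 0.38)] [array([ -2.1,  93.1, 134. ]), array([ -47.7, -567.2,  134. ])]
rack_stop_end wrist [] []
rack_stop_end side [([294.4, 236.0], 0.57)] [array([  2.3, -35.1, 109. ])]
stop_face wrist [] []
stop_face side [([295.1, 241.8], 0.53)] [array([ -4.3, -58.7, 109. ])]
```

View pics/w8.png

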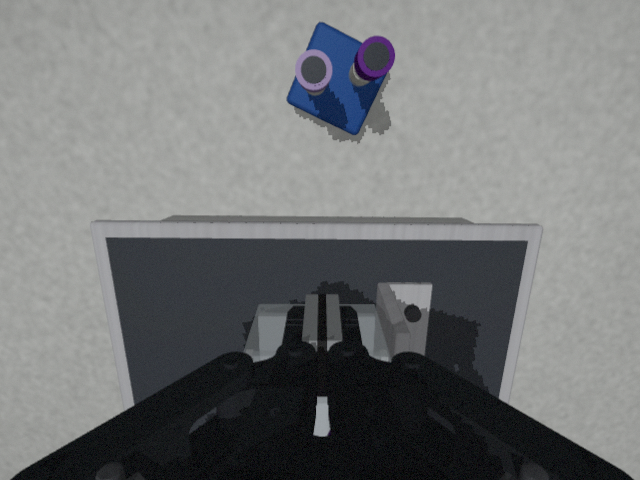

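```bash
python3 -m creep '[[-0.003,-0.001,0.002,0.4,-0.4,0,1],[-0.003,-0.001,0.001,0,0,0,1]]'; python3 -m creep '[[-0.003,0,0.001,0,0,0,1]]';python3 -m creep '[[-0.002,0,0.001,0,0,0,1]]'; python3 -c "
from h import *
delta((0,92,122))"
```

```text
time_s: 8.22
tool_pos: [532.2, 111.2, 121.6]
orientation: [0.788, 0.615, 0.001, 0.001]
ft_force: [2.2, 4.2, 2.0]
opening: -0.0
time_s: 8.3
tool_pos: [531.8, 109.8, 121.2]
orientation: [0.788, 0.616, 0.002, -0.0]
ft_force: [1.0, 12.6, 8.3]
opening: -0.001
time_s: 8.38
tool_pos: [531.8, 110.0, 121.3]
orientation: [0.788, 0.616, 0.005, -0.002]
ft_force: [0.8, 9.3, 7.0]
opening: -0.004
t 8.38 in mixer [  1.2  94.8 121.3] d_tool mm [-2.8 -1.2 -0.7] turn deg [ 0.14 -0.58  0.06] F mixer [-1.5  9.2  7. ] op -0.004
```

Run:
```python
from h import *
im=save('side','s9.png'); c=im[170:300,220:380]; cv2.imwrite('pics/s9c.png',cv2.cvtColor(cv2.resize(c,None,fx=4.5,fy=4.5,interpolation=cv2.INTER_CUBIC),cv2.COLOR_RGB2BGR))
im=save('scene','c9.png'); c=im[170:290,260:400]; cv2.imwrite('pics/c9c.png',cv2.cvtColor(cv2.resize(c,None,fx=5,fy=5,interpolation=cv2.INTER_CUBIC),cv2.COLOR_RGB2BGR))
delta((0,92,122))
for th,z in (("rack_push_end",134),("rack_stop_end",109),("stop_face",109)):
    for n in("scene","side"):
        m=cams.mark_of(n,th)
        print(th,n,[(np.round(np.array(x["at"])*[640,480],1).tolist(),round(x["conf"],2)) for x in m[:2]],[toM(atz(n,x["at"],z)).round(1) for x in m[:2]])
```

```text
t 8.48 in mixer [  1.2  94.8 121.3] d_tool mm [-2.7 -1.2 -0.7] turn deg [ 0.15 -0.58  0.05] F mixer [-1.5  9.7  4.9] op 0.004
rack_push_end scene [([354.7, 213.4], 0.95)] [array([  7. ,  83.4, 134. ])]
rack_push_end side [([273.1, 203.4], 0.82), ([308.5, 256.1], 0.64)] [array([ -8.4,  90.2, 134. ]), array([  -8.6, -155.8,  134. ])]
rack_stop_end scene [([307.9, 211.8], 0.72)] [array([-20.1, -49.2, 109. ])]
rack_stop_end side [([293.9, 236.0], 0.94)] [array([  1.2, -34.7, 109. ])]
stop_face scene [([310.9, 216.5], 0.5)] [array([ -0.3, -39. , 109. ])]
stop_face side [([293.9, 236.9], 0.5)] [array([ -0. , -38.1, 109. ])]
```

View pics/s9c.png

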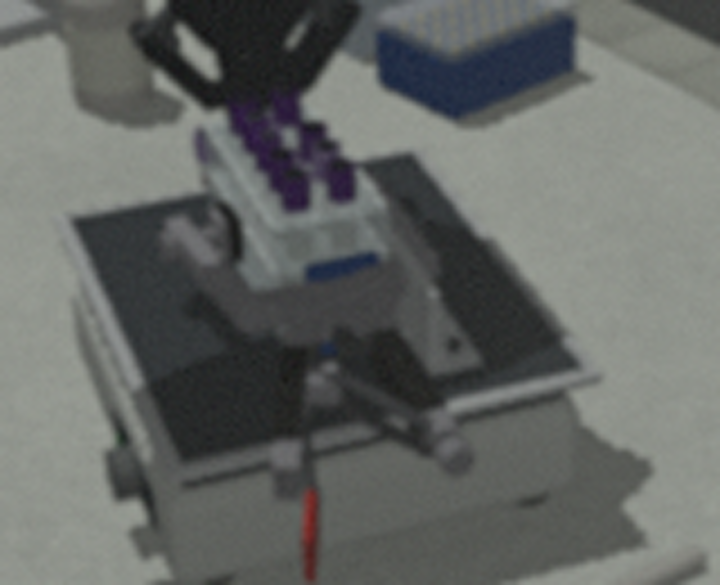

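View pics/c9c.png

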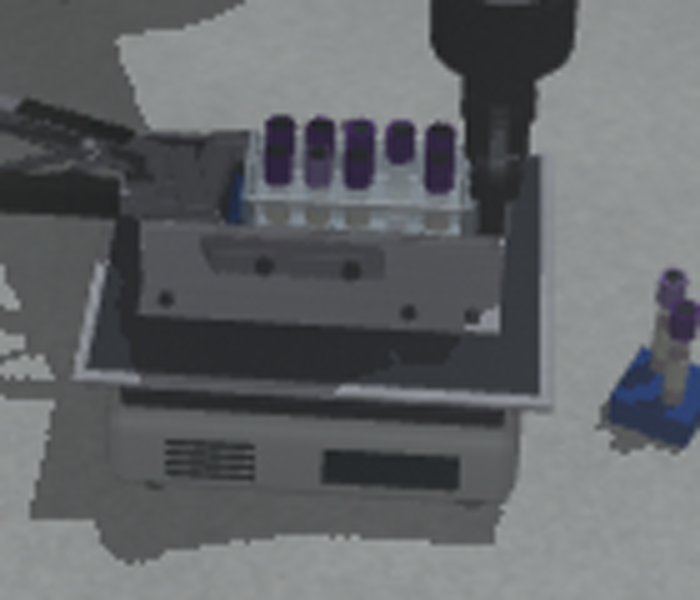

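```bash
python3 -m creep '[[-0.0025,-0.001,0,0,0,0,1],[-0.0025,0,0,0,0,0,1]]'; python3 -c "
from h import *
delta((0,92,122))"
```

```text
time_s: 8.95
tool_pos: [531.5, 110.4, 121.9]
orientation: [0.786, 0.618, 0.01, -0.005]
ft_force: [4.3, 9.6, 0.5]
opening: -0.0
t 8.95 in mixer [  0.8  95.1 121.9] d_tool mm [-3.1 -0.8 -0.2] turn deg [ 0.26 -1.26  0.27] F mixer [ 1.9 10.3  0.5] op -0.0
```

```bash
python3 -m creep '[[0.006,0,0,0,-0.5,0,1],[0.02,0,0,0,-0.7,0,1],[0.01,0,-0.03,0,0,0,1],[0,0,-0.04,0,0,0,1],[-0.01,0,-0.04,0,0,0,1]]'; python3 -c "
from h import *
delta((-26,-145,230))"
```

```text
time_s: 9.37
tool_pos: [526.8, 131.4, 216.7]
orientation: [0.787, 0.616, -0.02, -0.002]
ft_force: [0.4, 0.5, 0.2]
opening: 0.001
t 9.37 in mixer [ -8.8 114.4 216.7] d_tool mm [-259.6  -17.9   -5.5] turn deg [-1.58  1.61  0.11] F mixer [0.2 0.5 0.2] op 0.001
```

```bash
python3 -m creep '[[-0.03,-0.002,-0.02,-1.5,1.6,0,1],[-0.04,-0.002,0,0,0,0,1],[-0.04,-0.002,0,0,0,0,0.5],[-0.04,-0.002,0,0,0,0,0],[-0.04,-0.002,0,0,0,0,0]]';python3 -m creep '[[-0.035,-0.002,0,0,0,0,0],[-0.02,0,0,0,0,0,0],[-0.005,0,0,0,0,0,0],[0,0,0,0,0,0,0]]'
python3 - <<'E'
from h import *
delta((-26,-145,200))
c=cal('wrist');save('wrist','w10.png')
for th,z in (("fixed_grip",130),("moving_grip",130),("lever_tab",130),("rack_stop_end",109),("stop_face",109)):
        m=cams.mark_of('wrist',th)
        print(th,[(np.round(np.array(x["at"])*[640,480],1).tolist(),round(x["conf"],2)) for x in m[:2]],[toM(atz('wrist',x["at"],z,c)).round(1) for x in m[:2]])
delta((-26,-145,200))
E
```

```text
time_s: 9.78
tool_pos: [472.9, -55.1, 243.7]
orientation: [0.784, 0.621, -0.004, 0.005]
ft_force: [0.9, -1.6, 1.0]
opening: 0.421
time_s: 10.12
tool_pos: [448.0, -125.5, 240.7]
orientation: [0.788, 0.616, -0.015, 0.004]
ft_force: [0.4, 0.4, 0.2]
opening: 0.978
t 10.12 in mixer [ -23.2 -154.   240.7] d_tool mm [10.1 -2.3 40.5] turn deg [-0.64  1.61 -0.01] F mixer [0.3 0.5 0.2] op 0.978
fixed_grip [([355.8, 222.1], 0.84), ([348.4, 443.5], 0.33)] [array([   0.2, -147.9,  130. ]), array([-3.000e-01, -3.517e+02,  1.300e+02])]
moving_grip [([274.6, 221.3], 0.57)] [array([ -56.4, -147.5,  130. ])]
lever_tab [([255.2, 324.9], 0.86)] [array([ -75.1, -231.3,  130. ])]
rack_stop_end [([363.1, 59.1], 0.75)] [array([  3.4, -42.9, 109. ])]
stop_face [([357.3, 58.6], 0.67)] [array([ -0.3, -42.6, 109. ])]
t 10.42 in mixer [ -22.1 -150.6  241.6] d_tool mm [ 6.7 -3.5 41.5] turn deg [-0.47  1.5   0.33] F mixer [ 0.3 -0.4 -0.1] op 0.998
```

View pics/w10.png

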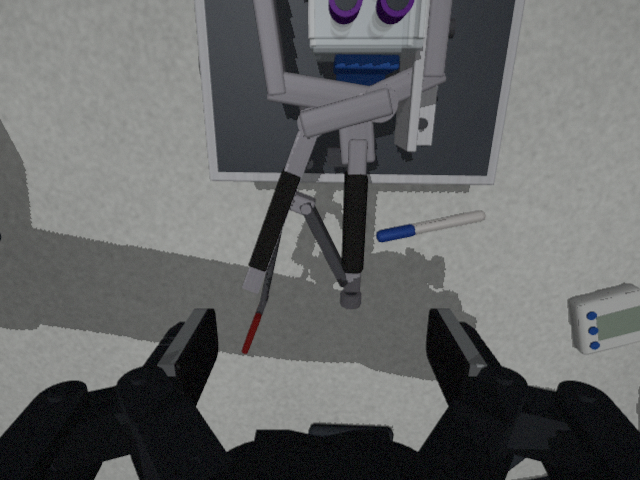

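```bash
python3 -m creep '[[0.005,-0.003,0.02,-0.5,1.5,0.3,0],[0.005,-0.002,0.03,0,0,0,0],[0.003,0,0.015,0,0,0,0],[0,0,0,0,0,0,0]]'
python3 - <<'E'
from h import *
delta((-28.5,-138,160))
c=cal('wrist');save('wrist','w11.png')
for th,z in (("fixed_grip",130),("moving_grip",130)):
        m=cams.mark_of('wrist',th)
        print(th,[(np.round(np.array(x["at"])*[640,480],1).tolist(),round(x["conf"],2)) for x in m[:2]],[toM(atz('wrist',x["at"],z,c)).round(1) for x in m[:2]])
delta((-28.5,-138,106))
E
```

```text
time_s: 10.75
tool_pos: [451.0, -105.6, 177.0]
orientation: [0.785, 0.619, 0.002, 0.003]
ft_force: [-0.8, 0.7, -0.6]
opening: 0.999
t 10.75 in mixer [ -25.2 -134.   177. ] d_tool mm [-4.  -3.5 16.9] turn deg [0.4  0.01 0.46] F mixer [-0.9  0.5 -0.6] op 0.999
fixed_grip [([363.2, 291.6], 0.7)] [array([  -0.8, -147.1,  130. ])]
moving_grip [([263.8, 290.6], 0.73), ([634.7, 366.4], 0.54)] [array([ -55.8, -146.7,  130. ]), array([ 164.1, -195.9,  130. ])]
t 10.9 in mixer [ -23.1 -135.   180.7] d_tool mm [-2.8 -6.3 74.6] turn deg [0.71 0.08 0.4 ] F mixer [ 0.2  0.2 -0.5] op 1.005
```

View pics/w11.png

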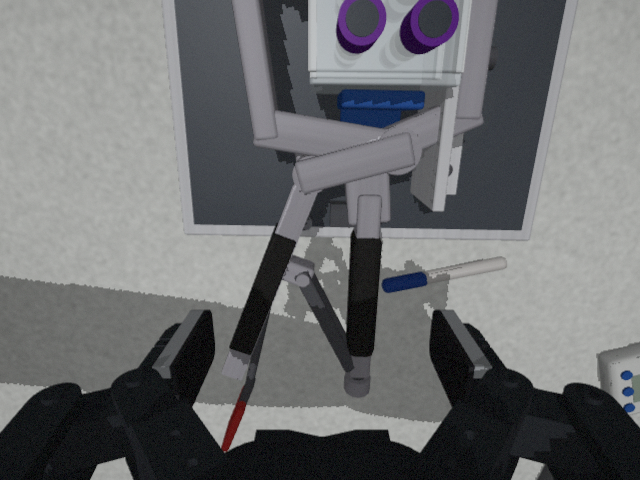

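```bash
python3 -m creep '[[-0.002,-0.005,0.01,0.6,0,0.4,0],[-0.001,-0.003,0.015,0,0,0,0],[0,0,0,0,0,0,0]]'
python3 - <<'E'
from h import *
delta((-28.5,-138,106))
save('wrist','w12.png')
delta((-28.5,-138,106))
E
```

```text
time_s: 11.15
tool_pos: [446.9, -109.3, 159.2]
orientation: [0.788, 0.616, 0.002, 0.005]
ft_force: [-0.0, 0.8, -0.9]
opening: 0.995
t 11.15 in mixer [ -28.3 -138.5  159.2] d_tool mm [ 0.7 -0.7 53.2] turn deg [0.52 0.18 0.02] F mixer [-0.2  0.8 -0.9] op 0.995
t 11.2 in mixer [ -27.2 -138.6  160.8] d_tool mm [ 0.8 -1.9 54.8] turn deg [0.68 0.2  0.02] F mixer [-0.2 -0.3  0.1] op 1.0
```

View pics/w12.png

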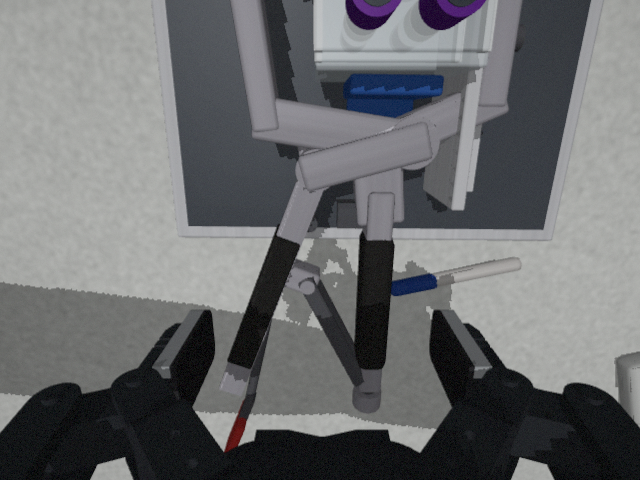

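```bash
python3 -m creep '[[0,-0.002,0.012,0.6,0.2,0,0],[0,-0.001,0.014,0,0,0,0],[0,-0.001,0.01,0,0,0,0]]'
python3 - <<'E'
from h import *
delta((-28.5,-138,106))
save('wrist','w13.png')
delta((-28.5,-138,106))
E
```

```text
time_s: 11.45
tool_pos: [447.9, -110.7, 128.5]
orientation: [0.788, 0.616, 0.003, 0.005]
ft_force: [-0.5, 0.3, -0.3]
opening: 1.001
t 11.45 in mixer [ -27.  -139.7  128.5] d_tool mm [ 1.7 -1.8 22.5] turn deg [ 0.62  0.07 -0.03] F mixer [-0.6  0.2 -0.3] op 1.001
t 11.5 in mixer [ -28.5 -139.5  126.3] d_tool mm [ 1.5 -0.2 20.3] turn deg [ 0.4   0.04 -0.03] F mixer [-1.1  0.2 -1.4] op 1.001
```

View pics/w13.png

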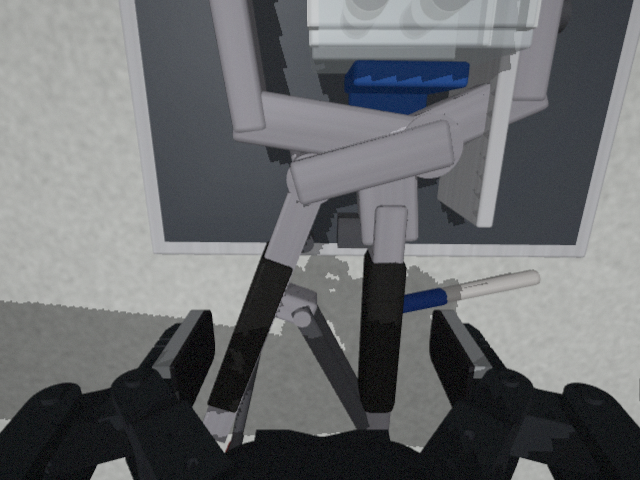

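```bash
python3 -m creep '[[0.001,0,0.01,0.4,0,0,0],[0.001,0,0.009,0,0,0,0],[0,0,0.004,0,0,0,0]]' 40
python3 - <<'E'
from h import *
delta((-28.5,-138,106))
save('wrist','w14.png')
delta((-28.5,-138,106))
E
```

```text
time_s: 11.75
tool_pos: [447.4, -108.5, 101.9]
orientation: [0.788, 0.615, -0.0, 0.0]
ft_force: [0.1, -0.1, 0.3]
opening: 0.998
t 11.75 in mixer [ -27.9 -137.6  101.9] d_tool mm [-0.4 -0.6 -4.1] turn deg [ 0.01  0.05 -0.07] F mixer [ 0.1 -0.   0.3] op 0.998
t 11.8 in mixer [ -28.5 -137.6  101.2] d_tool mm [-0.4 -0.  -4.8] turn deg [-0.08  0.04 -0.07] F mixer [-0.1 -0.3 -1.8] op 0.999
```

View pics/w14.png

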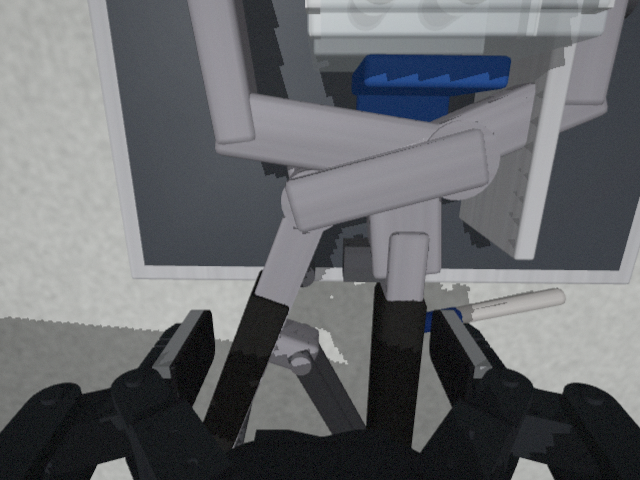

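```bash
python3 -m creep '[[0,0,0,0,0,0,0.12],[0,0.002,0,0,0,0,0.2],[0,0.003,0,0,0,0,0.26]]' 50
python3 - <<'E'
from h import *
delta((-24,-138,104))
E
```

```text
time_s: 12.05
tool_pos: [448.9, -108.6, 101.7]
orientation: [0.788, 0.615, -0.003, -0.003]
ft_force: [-5.4, 0.6, 6.6]
opening: 0.74
t 12.05 in mixer [ -26.5 -137.4  101.7] d_tool mm [-0.6  2.5 -2.3] turn deg [-0.46  0.05 -0.08] F mixer [-5.3 -0.7  6.6] op 0.74
```

```bash
python3 -m creep '[[0,0,0,-0.4,0,0,0.32],[0,0.001,0,0,0,0,0.36]]' 50
python3 - <<'E'
from h import *
delta((-24,-138,104))
E
python3 -m creep '[[0,0.001,0,0,0,0,0.40],[0,0.001,0,0,0,0,0.44]]' 50
python3 - <<'E'
from h import *
delta((-24,-138,104)); save('wrist','w15.png')
E
```

```text
time_s: 12.22
tool_pos: [453.3, -110.1, 103.4]
orientation: [0.788, 0.615, 0.001, 0.003]
ft_force: [-3.3, 0.6, -0.6]
opening: 0.642
t 12.22 in mixer [ -21.8 -137.7  103.4] d_tool mm [-0.3 -2.2 -0.6] turn deg [ 0.39  0.09 -0.08] F mixer [-3.3 -0.2 -0.6] op 0.642
time_s: 12.38
tool_pos: [457.3, -111.4, 105.2]
orientation: [0.788, 0.615, 0.003, 0.005]
ft_force: [-0.2, -0.3, -0.3]
opening: 0.56
t 12.38 in mixer [ -17.6 -138.   105.2] d_tool mm [ 0.  -6.4  1.1] turn deg [ 0.66  0.13 -0.08] F mixer [-0.1 -0.3 -0.3] op 0.56
```

View pics/w15.png

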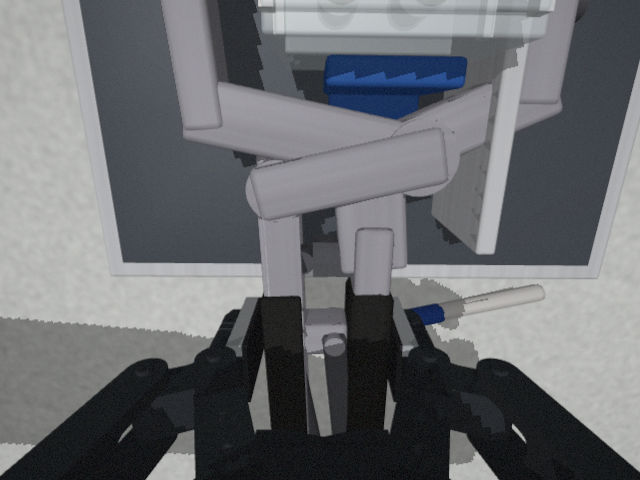

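```bash
python3 -m creep '[[0,0,0,0,0,0,0.52],[0,0,0,0,0,0,0.7],[0,0,0,0,0,0,0.8],[0,0,0,0,0,0,0.8]]' 40
python3 - <<'E'
from h import *
delta((-24,-138,104)); save('wrist','w16.png')
E
```

```text
time_s: 12.77
tool_pos: [459.8, -112.1, 105.9]
orientation: [0.787, 0.617, 0.004, 0.007]
ft_force: [2.9, -0.3, 0.2]
opening: 0.486
t 12.77 in mixer [ -15.  -138.2  105.9] d_tool mm [ 0.2 -9.   1.8] turn deg [0.92 0.18 0.19] F mixer [2.9 0.4 0.2] op 0.486
```

View pics/w16.png

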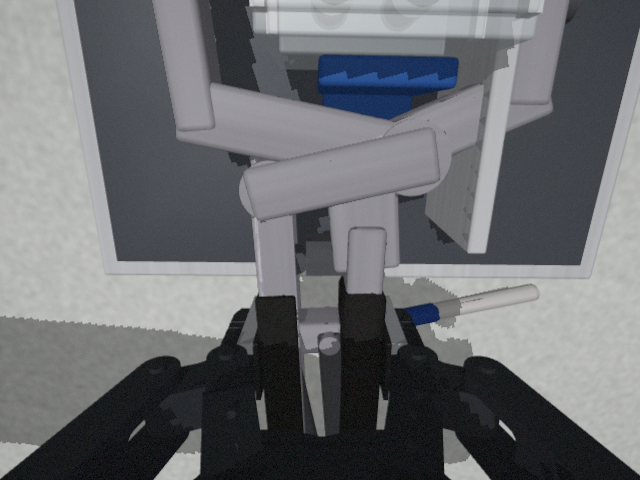

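```bash
python3 -m creep '[[0,0,0,0,0,0,0.9],[0,0,0,0,0,0,0.9],[0,0,0,0,0,0,0.9]]' 70; python3 -m creep '[[0,0,0,0,0,0,0.4],[0,0,0,0,0,0,0.3],[0,0,0,0,0,0,0.2],[0,0,0,0,0,0,0.2]]' 40
python3 - <<'E'
from h import *
delta((-15,-138,104)); save('wrist','w17.png')
E
```

```text
time_s: 13.07
tool_pos: [460.2, -112.4, 106.2]
orientation: [0.786, 0.619, 0.004, 0.008]
ft_force: [3.9, -1.7, 0.1]
opening: 0.465
time_s: 13.4
tool_pos: [457.2, -111.0, 104.5]
orientation: [0.788, 0.616, 0.002, 0.005]
ft_force: [0.6, -0.1, -0.2]
opening: 0.801
t 13.4 in mixer [ -17.8 -137.7  104.5] d_tool mm [-0.3  2.8  0.6] turn deg [0.58 0.11 0.06] F mixer [ 0.6  0.1 -0.2] op 0.801
```

View pics/w17.png

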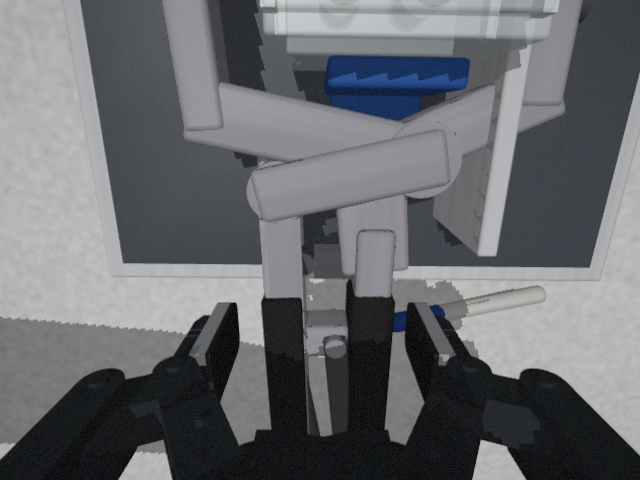

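```bash
python3 -m creep '[[0,0,-0.03,0.5,0,0,0.2],[0,0,-0.04,0,0,0,0.2],[-0.02,0,-0.035,0,0,0,0.2],[-0.035,0,0,0,0,0,0.2],[-0.01,0,0,0,0,0,0.2]]'; python3 -m creep '[[0,0,0,0,0,0,0.2],[0,0,0,0,0,0,0.2]]'
python3 - <<'E'
from h import *
delta((-15,-200,220)); c=cal('wrist'); save('wrist','w18.png'); 
for th,z in (("fixed_grip",130),("moving_grip",130),("lever_tab",130),("rack_stop_end",109),("stop_face",109)):
        m=cams.mark_of('wrist',th)
        print(th,[(np.round(np.array(x["at"])*[640,480],1).tolist(),round(x["conf"],2)) for x in m[:2]],[toM(atz('wrist',x["at"],z,c)).round(1) for x in m[:2]])
im=save('side','s18.png'); cv2.imwrite('pics/s18c.png',cv2.cvtColor(cv2.resize(im[170:300,220:380],None,fx=4.5,fy=4.5,interpolation=cv2.INTER_CUBIC),cv2.COLOR_RGB2BGR))
E
```

```text
time_s: 13.87
tool_pos: [436.4, -171.7, 208.3]
orientation: [0.786, 0.618, -0.004, -0.005]
ft_force: [0.4, -0.3, 0.0]
opening: 0.801
time_s: 14.03
tool_pos: [436.6, -173.9, 209.6]
orientation: [0.788, 0.616, -0.003, -0.004]
ft_force: [0.2, 0.4, -0.0]
opening: 0.797
t 14.03 in mixer [ -22.6 -203.7  209.6] d_tool mm [  3.7   7.5 -10.4] turn deg [-0.54  0.04 -0.03] F mixer [ 0.1  0.4 -0. ] op 0.797
fixed_grip [([358.3, 157.7], 0.66)] [array([  -1.1, -147.3,  130. ])]
moving_grip [([311.8, 162.1], 0.58)] [array([ -28.1, -149.8,  130. ])]
lever_tab [([335.7, 295.9], 0.72)] [array([ -13.3, -236.1,  130. ])]
rack_stop_end [] []
stop_face [] []
```

View pics/w18.png

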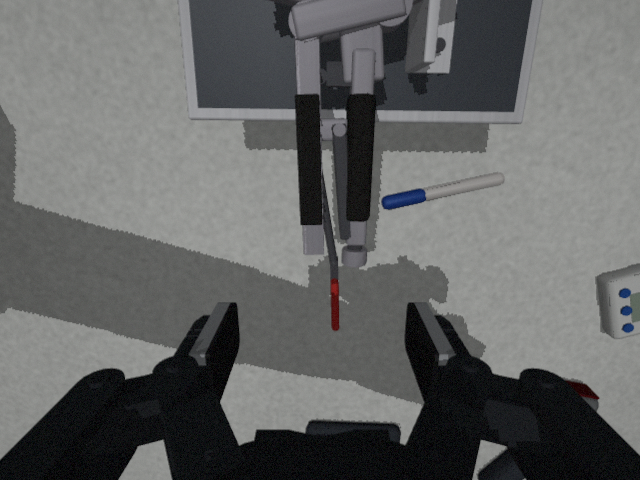

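View pics/s18c.png

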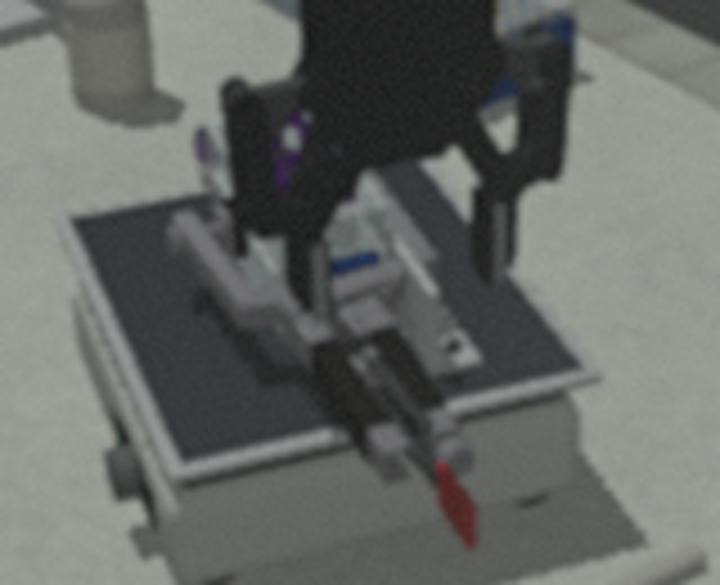

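```bash
python3 -m creep '[[0.03,0.005,-0.02,0,0,0,0.2],[0.035,0.005,-0.02,0,0,0,0.2],[0.03,0.005,-0.01,0,0,0,0.2],[0,0,0,0,0,0,0.2],[0,0,0,0,0,0,0.2]]'
python3 - <<'E'
from h import *
delta((-15,-200,220)); c=cal('wrist'); save('wrist','w19.png'); delta((-15,-200,220))
for th,z in (("rack",94),("end_stop",94),("clamp_frame",130),("rack_stop_end",109),("stop_face",109),("rack_push_end",134)):
        m=cams.mark_of('wrist',th)
        print(th,[(np.round(np.array(x["at"])*[640,480],1).tolist(),round(x["conf"],2)) for x in m[:2]],[toM(atz('wrist',x["at"],z,c)).round(1) for x in m[:2]])
E
```

```text
time_s: 14.8
tool_pos: [474.3, -79.1, 256.8]
orientation: [0.787, 0.616, -0.005, -0.007]
ft_force: [0.3, -0.7, -0.1]
opening: 0.798
t 14.8 in mixer [  -9.  -102.6  256.8] d_tool mm [-97.4  -5.5  36.8] turn deg [-1.02 -0.06  0.09] F mixer [ 0.5 -0.6 -0.1] op 0.798
t 14.85 in mixer [  -9.  -102.6  256.7] d_tool mm [-97.4  -5.4  36.7] turn deg [-1.01 -0.11  0.05] F mixer [0.5 0.6 0.7] op 0.802
rack [([339.0, 54.8], 0.68)] [array([ 1.7, 19.6, 94. ])]
end_stop [([336.5, 142.2], 0.84)] [array([  0.6, -42.7,  94. ])]
clamp_frame [([298.1, 193.8], 0.58), ([572.2, 351.1], 0.47)] [array([-27.5, -76.8, 130. ]), array([ 195.8, -206.8,  130. ])]
rack_stop_end [([571.4, 348.5], 0.39)] [array([ 210.2, -218.5,  109. ])]
stop_face [([333.6, 146.2], 0.86)] [array([ -1.8, -44.7, 109. ])]
rack_push_end [([295.2, 197.4], 0.33)] [array([-29.3, -78.6, 134. ])]
```

View pics/w19.png

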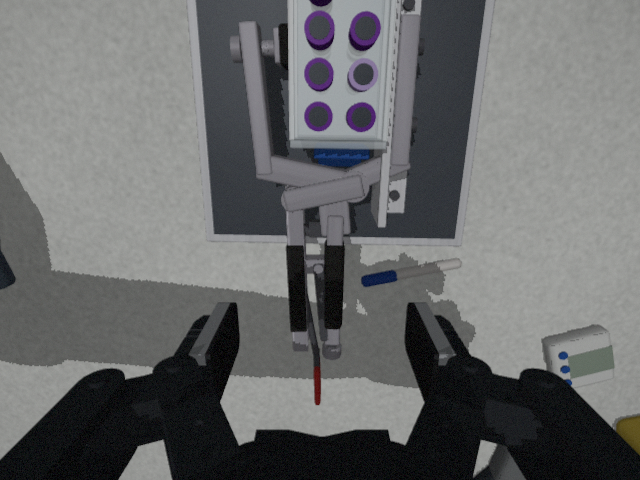

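Run:
```python
from h import *
A=lambda u,v,z: toM(atz('wrist',(u/640,v/480),z)).round(1)
print("rack end top",A(338,149,160),A(338,146,160), "bottom edge stop front top (y=-45-thick)",A(340,166,139),A(340,150,139))
print("rack sides",A(291,144,160),A(297,0,160),A(384,146,160))
im=cv2.imread('pics/w19.png')[90:240,250:430]; cv2.imwrite('pics/w19c.png',cv2.resize(im,None,fx=4,fy=4,interpolation=cv2.INTER_CUBIC))
```

```text
rack end top [-1.00e-01 -4.47e+01  1.60e+02] [-1.00e-01 -4.29e+01  1.60e+02] bottom edge stop front top (y=-45-thick) [  1.8 -57.7 139. ] [  1.7 -47.1 139. ]
rack sides [-29.1 -41.6 160. ] [-23.5  35.6 160. ] [ 28.1 -43.  160. ]
```

View pics/w19c.png

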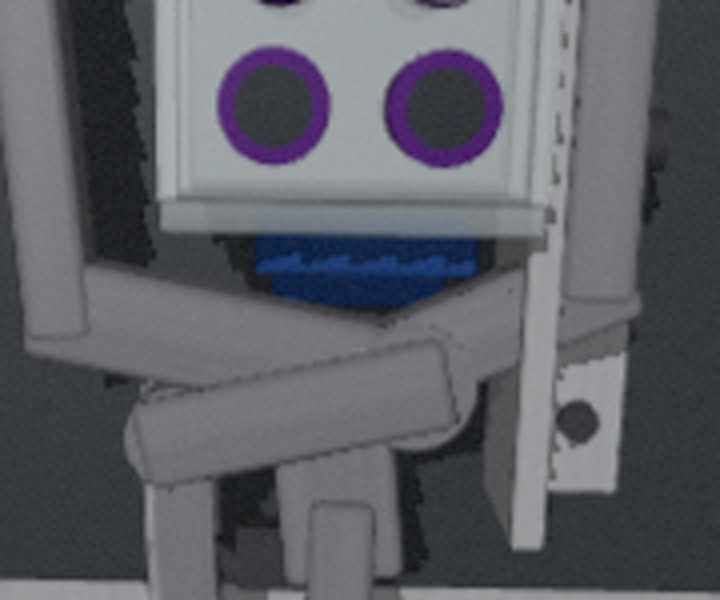

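```bash
python3 -c "
from h import *
order.hand_in()"
```

```text
the job is handed in; nothing more can be done
```

I did the whole job and handed it in at about 15 s of the 51 s allowed. The hand-in reports no verdict, so what follows rests on my own checks.

**What I did**
- **Release:** I pulled the red lever tab with one finger at about 4–5 N until the clamp tripped and the handle sprang open.
- **Slide:** I pushed the rack about 24 mm with shut fingers. The force at the tool peaked at 12.6 N in the readings. A further 2.5 mm nudge held about 10 N without moving it, so I took it as resting on the stop.
- **Squeeze:** I closed both grips between the fingers, first at 50 N, then at 40 N and finally 70 N, until the gap stopped shrinking. Then I opened the fingers and moved away.

**Last checks**
- **Clamp and lever:** with the fingers away, the grips stood parallel and about as far apart as before the release. The lever tab was back within 2 mm of where it started.
- **Rack:** the rack and end-stop marks put its end at the stop to within about 2 mm. It looks straight and on the fence, but it was partly out of the picture.
- **Robot:** it stood clear of everything with near-zero force. I ran no separate measurement of the bystanders, but the marker and timer look undisturbed.

**What disagreed**
- One side-camera mark, taken at the end of the push, put the rack's end about 3 mm short of the stop. The force check and the later wrist picture did not support it.
- My estimate of the mixer's position is only good to about 3 mm.

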